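Post the cleaned regulator vent through the sprung flap of the dust-tight keeper

ROBOT

A 6-joint arm with a two-finger parallel gripper is mounted at the origin on the work surface. World frame = base frame: x ahead of the robot, y to its left, z up, the work surface at z = 0. Lengths are in m, angles in degrees, forces in N, time in s.
With the tool pointing down it reaches from about 0.275 to 0.875 m from the base axis. Payload 12.5 kg.
Tool frame: the origin (TCP) lies midway between the tips of the shut fingers; the grasp point (between the pads) lies 19 mm behind it; z points along the fingers, y is the line along which they close (so a half turn about z gives the same grasp; the last joint's range is limited). The gripper opens to 85 mm and grips with 20 to 120 N. Pads are 22 mm wide; open, the fingers measure 114 mm over their backs; the gripper's body (76 mm by 85 mm) begins 54 mm behind the grasp point. The pads swing forward as they close: fully open they stand 13 mm farther back than shut.
Start: joints at [69.695, 20.094, 94.641, -0, 65.266, -4.847], TCP at [0.147, 0.53, 0.211] pointing down, gripper open.
Joint ranges: [-157.81, 157.81], [-45, 120.19], [0.68, 151.7], [-89.99, 269.99], [4.06, 180], [-164.3, 164.3]. Speed limits (degrees/s): [127.2, 127.2, 159.86, 180, 180, 180].

INTERFACE

Orientations are given as [roll, pitch, yaw] about the fixed x, y, z axes, in that order (R = Rz(yaw) Ry(pitch) Rx(roll)).
In Python, from cell import robot gives the robot as it stands.
- The arm moves only by the shell command python3 -m creep 'ROWS'. ROWS is JSON, a list of rows, each a list of 7 numbers: the shift along the world's x, y, z in m, then the turn, a rotation vector about the world's x, y, z in degrees, then the finger opening in m, from 0 to 0.0854. A call has 1 to 12 rows; each row shifts and turns the commanded pose from where the row before left it; what a row does not reach is not made up. A row lasts 1/12 s, in which the tool goes at most 41.7 mm and 7.16 degrees, less where a joint would pass 70% of its speed; a pose out of reach is approached as far as the arm can. A call with a gripper value outside its range is refused whole. The fingers move at their own pace and stop on an object; the grip force is fixed at half the most. Time passes only in rows, so rows that do not move let the fingers close. It gives the time, the measured TCP pose, the force, the opening and the grip force at its end, in the units of the state.
- robot.get_state(): the state, without advancing time (a new reading comes with each control period).
- robot.snapshot(name): name is "side" or "top"; returns the picture (420x560x3 uint8, red, green, blue); there is no depth.
- robot.camera_model(name): a dict with "intrinsics" (3x3 intrinsics, pixels), "D" ([k1, k2, p1, p2, k3] as OpenCV has them; the pictures are not rectified), "rvec" (rotation vector, rad) and "tvec" (3), from world to camera coordinates, as OpenCV has them. Camera axes: x right, y down, z forward; pixel columns grow to the right and rows downward; lengths in m; the calibration is good to about 2 mm. A picture is of the moment at which its call begins. camera_model takes no time and is no camera call.
- robot.finish_job(): hands the job in; it is judged then, once.
The state is a dict: "time": time; "joints": joint angles; "qd": joint speeds; "joint_efforts": joint torques, N m; "eef_pos": TCP position; "eef_rot": TCP orientation; "ft_force": force on the tool from outside, world axes, zero at the start; "wrist_torque": the same for the moment, N m; "gripper_width": finger opening in m; "finger_force": force on a finger pad.
Only numpy, scipy, OpenCV 4.12 (cv2) and the standard library are available. Lean on these libraries where they do the work, as an engineer would, in place of code of your own. Each camera call takes 0.05 s, during which the arm holds its last target. There are 200 camera calls.

TASK

Put the cleaned brass regulator vent away in the dust-tight keeper without picking it up: with one finger push the keeper's sprung flap well open, while the vent is still on the loading shelf, and keep it held open with that finger while another finger slides the vent along the shelf and over the sill so that it drops inside. Do not shove the flap open with the vent itself. Then come away so that the flap springs shut, and leave the cover, tube, weight and everything else on the bench as they stand.

Things in the scene. Friction and masses are not known exactly. Their poses are not given: they have to be found in the camera images.
- keeper: The keeper: a fixed green sheet-steel box 284 mm wide, 158 mm high. Its front half is a bare-steel loading shelf 100 mm above the bench, its rear half a low hood with a clear top. Origin on the bench under the middle of the sill; x points straight into the box, square to the flap, y along the sill (left, looking in), z up. It stands somewhere else, turned up to 0.32 rad, each time.
- sill (a point): Middle of the sill (the shelf's rear edge) at shelf height, same axes. Shelf: x -114 to 0 mm, y -144 to 144 mm. Behind the sill is a straight drop to a rubber-matted floor 84 mm lower; the inside spans x 0 to 170, y -135 to 135 mm. The flap shuts the sloping mouth from sill to hood. The hood's top, x 75 to 174 mm, is 58 mm above the shelf; side cheeks of the mouth, 6 mm thick, at y = +-139 mm.
- flap (a joint): Flap: aluminium plate 266 mm wide, 90 long, 3 thick, rubber strip on its lower edge, yellow panel. In rad: 0 shut, sloping from its top hinge down to the sill; swings inward and down; 0.98 hangs straight down; stop 1.4. A spring shuts it; a fingertip just above shelf height needs about 1 N to start it, 4 N to hold it hanging. Past 0.4 the vent has room to go over the sill and drop.
- flap_hinge (a point): Middle of the flap's hinge line, at its top edge: 75 mm beyond the sill, 50 mm above the shelf, parallel to the sill.
- vent_mid (a point): Centre of the brass regulator vent, half-way up (17 mm above what it stands on). Loose, standing cap down on the shelf, 34 mm high, about 100 to 210 g: a round cap 40 mm in diameter and 16 mm high at the bottom, a 33 mm hexagon on it, a 21 mm threaded spigot pointing up. Pushed low, at the cap, it slides without tipping.
- flap_edge (a point): Middle of the flap's lower edge; with the flap shut it lies 2 mm beyond the sill at shelf height.
- tube_center (a point): Centre of the yellow nylon spacer tube, 25 mm in diameter and 50 mm high, loose, standing near one end of the loading shelf. Bystander.
- weight: Dull pewter weight with a knob, 32 mm in diameter and 44 mm high, loose, standing near the other end of the loading shelf; origin at the centre of its underside. Bystander.
- cover: Cast aluminium meter register cover, 96 mm wide, 88 mm high and 12 mm thick, held upright by a sprung steel clip on the bench; origin at the middle of its lower edge. Bystander.
- jar: Amber screw-top jar, 60 mm in diameter, 75 mm high, on the bench; origin at the centre of its underside. Bystander.
- union: Brass union ring, 44 mm in diameter, 20 mm high, on the bench; origin at the centre of its underside. Bystander.
- driver: Red-handled screwdriver lying on the bench. Bystander.
- spanner: Steel spanner lying on the bench. Bystander.

How it is judged:
By the outcome, as a careful person would: the job done as asked, in the order asked, and still so for the second after the job is handed in, with the robot touching nothing.
It also fails if it takes over 40 s, if anything falls off the work surface, if the arm or the gripper's body presses on something with over 40 N, if the wrist force passes 120 N, or if a joint passes its speed limit or range.

## Working session

There is one attempt and no reset: what is moved stays moved. The work goes in short steps, Python scripts to look and compute and a shell command to move; the robot and the scene stay as the last step left them, time stands still between calls to the robot, and variables do not carry over. Pictures are saved under pics/ and viewed, at most 10 in all, crops included, and the job is handed in when it is done.

```bash
mkdir -p pics; python3 - <<'E'
from cell import robot
import cv2,numpy as np
for n in("side","top"):
    cv2.imwrite(f"pics/{n}0.png",robot.snapshot(n)[:,:,::-1])
    m=robot.camera_model(n);R=cv2.Rodrigues(np.array(m["rvec"]))[0]
    print(n,(-R.T@np.array(m["tvec"]).ravel()).round(3),np.array(m["intrinsics"]).round(1).tolist(),R[2].round(2))
s=robot.get_state();print(s)
E
```

```text
side [0.132 0.89  0.908] [[471.5, 0.0, 278.6], [0.0, 471.5, 209.0], [0.0, 0.0, 1.0]] [ 0.28 -0.71 -0.64]
top [ 0.201 -0.017  1.456] [[492.1, 0.0, 281.1], [0.0, 492.1, 206.2], [0.0, 0.0, 1.0]] [ 0.21  0.01 -0.98]
{'time': 0.1, 'joints': array([ 6.96960844e+01,  2.01208270e+01,  9.46724270e+01,  8.09492348e-04,
        6.52663412e+01, -4.84650623e+00]), 'qd': array([-0.03408208, -0.13822115, -0.12605646,  0.02022237, -0.03097753,
       -0.03771445]), 'joint_efforts': array([ 1.35096230e-03, -5.06833434e+01, -2.91868651e+01, -1.45813901e-04,
        2.63795409e-03, -1.62329030e-05]), 'eef_pos': array([0.14644245, 0.52981867, 0.210222  ]), 'eef_rot': array([-1.79940680e+02, -5.76725255e-03,  1.64542249e+02]), 'ft_force': array([-0.05851122, -0.6672996 , -0.03621533]), 'wrist_torque': array([-0.04373465,  0.00200839, -0.02029875]), 'finger_force': 0.0, 'gripper_width': 0.08550746560530888}
```

View pics/top0.png

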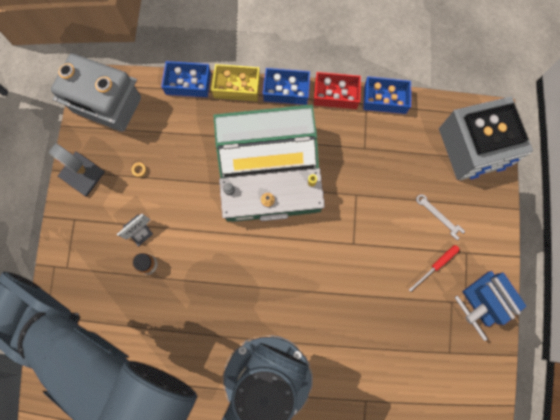

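View pics/side0.png

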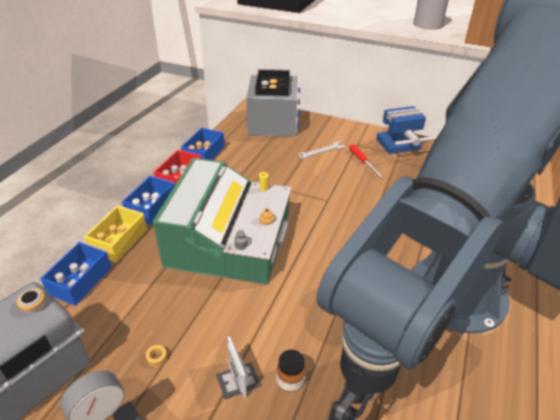

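The top picture shows the keeper around (268,165), the vent at (267,200), the weight at (229,188) and the tube at (312,179). The arm is clear of it. I'll enlarge both keeper regions to get exact corners.

```bash
python3 - <<'E'
import cv2,numpy as np
a=cv2.imread("pics/top0.png")[95:230,200:340];b=cv2.imread("pics/side0.png")[150:285,150:305]
a=cv2.resize(a,None,fx=4,fy=4,interpolation=cv2.INTER_CUBIC);b=cv2.resize(b,None,fx=4,fy=4,interpolation=cv2.INTER_CUBIC)
cv2.imwrite("pics/ta.png",a);cv2.imwrite("pics/sb.png",b)
E
```

```text
(no output)
```

View pics/ta.png

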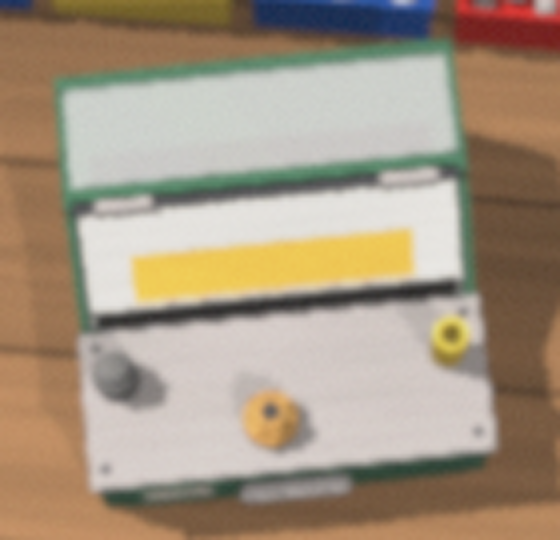

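View pics/sb.png

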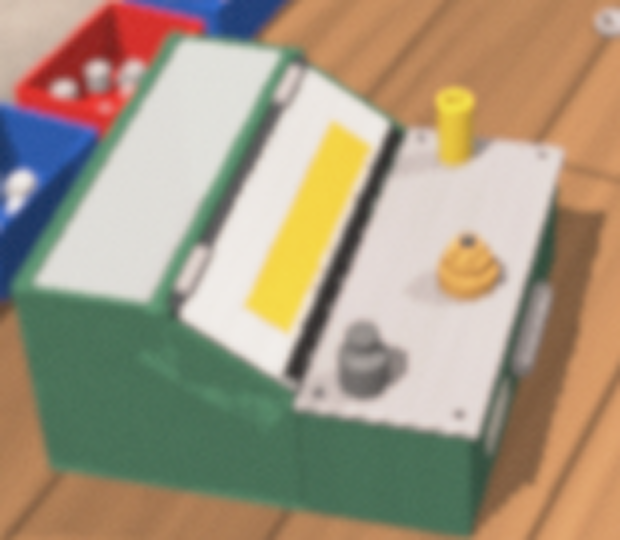

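The crops show the shelf corners, in top-crop pixels, at (95,490), (495,452), (478,295) and (78,337). The vent spigot is at (270,410) in the top crop and (468,240) in the side crop, left and forward of the sill. The tube is at the right end and the weight at the left end.

```bash
cat > h.py <<'E'
from cell import robot
import cv2,numpy as np
from scipy.optimize import least_squares
C={n:robot.camera_model(n) for n in("top","side")}
def proj(n,P):
    m=C[n];return cv2.projectPoints(np.atleast_2d(np.float64(P)),np.float64(m["rvec"]),np.float64(m["tvec"]),np.float64(m["intrinsics"]),np.float64(m["D"]))[0][:,0]
off={"top":(200,95),"side":(150,150)}
px=lambda n,c:(np.float64(c)+.5)/4-.5+off[n]
def fit(f,obs,x0):
    r=least_squares(lambda q:np.concatenate([(proj(n,f(q,k))[0]-px(n,c)) for n,k,c in obs]),x0,loss="soft_l1")
    return r.x,r.fun.reshape(-1,2).round(1).tolist()
def K2W(q,p):
    c,s=np.cos(q[2]),np.sin(q[2]);return np.array([q[0]+c*p[0]-s*p[1],q[1]+s*p[0]+c*p[1],p[2]])
E
cat > fit.py <<'E'
from h import *
S=lambda x,y,z=.1:(x/1e3,y/1e3,z)
obs=[("top",S(-114,144),(93,490)),("top",S(-114,-144),(495,452)),("top",S(0,-144),(478,295)),("top",S(0,144),(78,337)),
("top",S(174,142,.158),(57,80)),("top",S(174,-142,.158),(450,42)),
("side",S(-114,144),(475,437)),("side",S(-114,-144),(563,150)),("side",S(0,-144),(405,128)),("side",S(0,144),(295,408)),
("side",S(174,142,.158),(15,288)),("side",S(174,-142,.158),(172,36))]
q,r=fit(K2W,obs,[.55,.05,0]);print("keeper",q.round(4),np.degrees(q[2]),r)
def W2K(p):
    d=np.array(p[:2])-q[:2];c,s=np.cos(q[2]),np.sin(q[2]);return np.round([c*d[0]+s*d[1],-s*d[0]+c*d[1]],4)
for nm,h,o in [("vent",.134,[("top",(270,410)),("side",(468,240))]),("tube",.15,[("top",(452,332)),("side",(456,96))]),("weight",.139,[("top",(112,362)),("side",(362,330))])]:
    v,r=fit(lambda p,k:[p[0],p[1],h],[(n,0,c) for n,c in o],[.5,.05]);print(nm,v.round(4),W2K(v),r)
np.save("q.npy",q)
E
python3 fit.py
```

```text
keeper [0.5816 0.0452 0.1885] 10.799324201094237 [[-0.7, 0.4], [0.6, -0.4], [-0.0, 0.2], [-0.1, -0.3], [-1.0, -0.3], [0.3, -0.6], [0.8, -0.5], [0.7, 0.1], [1.3, 0.3], [-0.2, -0.6], [-0.9, 0.5], [-0.1, -0.6]]
vent [0.5039 0.0415] [-0.077  0.011] [[0.5, 0.2], [-0.3, 0.7]]
tube [ 0.5656 -0.0789] [-0.0389 -0.1188] [[0.5, 0.2], [-0.4, 0.9]]
weight [0.5265 0.1512] [-0.0342  0.1145] [[1.3, 0.5], [-0.7, 1.1]]
```

```bash
python3 -m creep '[[0.0232,-0.0304,0.006,0,0,-4,0.0854],[0.0232,-0.0304,0.006,0,0,-4,0.0854],[0.0232,-0.0304,0.006,0,0,-4,0.0854],[0.0232,-0.0304,0.006,0,0,-4,0.0854],[0.0232,-0.0304,0.006,0,0,-4,0.0854],[0.0232,-0.0304,0.006,0,0,-4,0.0854],[0.0232,-0.0304,0.006,0,0,-4,0.0854],[0.0232,-0.0304,0.006,0,0,-4,0.0854],[0.0232,-0.0304,0.006,0,0,-4,0.0854],[0.0232,-0.0304,0,0,0,-4,0.0854],[0.0232,-0.0304,0,0,0,-4,0.0854],[0.0232,-0.0304,0,0,0,-4,0.0854]]' && python3 -m creep '[[0.0232,-0.0304,0,0,0,-4,0.0854],[0.0232,-0.0304,0,0,0,-4,0.0854],[0.0232,-0.0304,0,0,0,-4,0.0854],[0.0232,-0.0300,0,0,0,-3.7,0.0854],[0,0,0,0.94,-4.91,0,0.0854],[0,0,0,0.94,-4.91,0,0.0854],[0,0,0,0,0,0,0.0854],[0,0,0,0,0,0,0.0854]]'
cat > st.py <<'E'
from h import *
from scipy.spatial.transform import Rotation as Rt
s=robot.get_state();q=np.load("q.npy")
R=Rt.from_euler("xyz",s["eef_rot"],degrees=True).as_matrix()
c,sn=np.cos(q[2]),np.sin(q[2]);M=np.array([[c,sn,0],[-sn,c,0],[0,0,1]])
p=M@(s["eef_pos"]-[q[0],q[1],.1])
print("t",s["time"],"keeperTCP mm",(p*1e3).round(1),"y",(M@R[:,1]).round(3),"z",(M@R[:,2]).round(3),"w",s["gripper_width"],"F",(M@s["ft_force"]).round(2),"j",s["joints"].round(1))
E
python3 st.py
```

```text
time: 1.1
eef_pos: [0.4257, 0.1635, 0.2647]
eef_rot: [180.0, -0.0, 116.3]
ft_force: [-0.1, 1.3, -0.2]
gripper_width: 0.085
finger_force: 0.0
time: 1.77
eef_pos: [0.5171, 0.0439, 0.2648]
eef_rot: [170.1, -0.0, 100.8]
ft_force: [0.7, 0.3, 0.6]
gripper_width: 0.0855
finger_force: 0.0
t 1.7667 keeperTCP mm [-63.6  10.9 164.8] y [0.985 0.    0.172] z [ 0.172  0.    -0.985] w 0.08549357547447946 F [0.78 0.17 0.61] j [ -1.4   8.7 102.2   2.4  59.4 -13.3]
```

```bash
python3 -m creep '[[0,0,-0.025,0,0,0,0.0854],[0,0,-0.025,0,0,0,0.0854],[0,0,-0.025,0,0,0,0.0854],[0,0,-0.025,0,0,0,0.0854],[0,0,-0.025,0,0,0,0.0854],[0,0,0,0,0,0,0.0854],[0,0,0,0,0,0,0.0854]]' && python3 st.py && python3 - <<'E'
from cell import robot
import cv2,numpy as np
b=robot.snapshot("side")[130:280,150:340,::-1]
cv2.imwrite("pics/s1.png",cv2.resize(b,None,fx=4,fy=4,interpolation=cv2.INTER_CUBIC))
E
```

```text
time: 2.35
eef_pos: [0.5177, 0.0445, 0.1394]
eef_rot: [170.2, -0.0, 100.9]
ft_force: [-0.8, 0.1, 1.7]
gripper_width: 0.085
finger_force: 0.0
t 2.35 keeperTCP mm [-62.9  11.3  39.4] y [0.985 0.001 0.17 ] z [ 0.17   0.001 -0.985] w 0.08498241873899444 F [-0.74  0.29  1.7 ] j [ -1.4  17.8 110.2   3.1  42.4 -14.4]
```

View pics/s1.png

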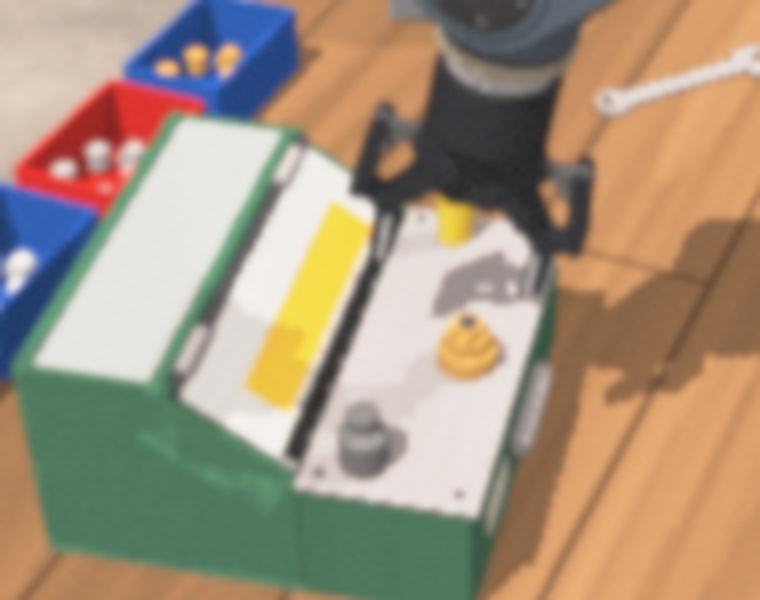

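The side crop shows the vent at (468,350), finger A's tip near (380,262) in front of the flap, finger B's tip near (540,295), and the wide linkage elbow at (355,190). I'll check the tip model against this.

```bash
cat > tip.py <<'E'
from h import *
from scipy.spatial.transform import Rotation as Rt
s=robot.get_state();R=Rt.from_euler("xyz",s["eef_rot"],degrees=True).as_matrix()
for nm,y,b in [("Ain",42.5,13),("Aout",57,13),("Bin",-42.5,13),("Bout",-57,13),("A57 up30",57,43),("A57 up40",57,53),("A57 up50",57,63),("A65 up40",65,53),("A65 up50",65,63),("A75 up70",75,83)]:
    for dx in(-11,11):
        print(nm,dx,((proj("side",s["eef_pos"]+R@np.array([dx,y,-b])/1e3)[0]-[150,130])*4).round(0),end="; ")
    print()
E
python3 tip.py
```

```text
Ain -11 [386. 267.]; Ain 11 [377. 288.]; 
Aout -11 [364. 261.]; Aout 11 [355. 282.]; 
Bin -11 [514. 303.]; Bin 11 [507. 324.]; 
Bout -11 [536. 309.]; Bout 11 [529. 330.]; 
A57 up30 -11 [370. 225.]; A57 up30 11 [361. 246.]; 
A57 up40 -11 [373. 213.]; A57 up40 11 [363. 233.]; 
A57 up50 -11 [375. 200.]; A57 up50 11 [366. 221.]; 
A65 up40 -11 [360. 209.]; A65 up40 11 [351. 230.]; 
A65 up50 -11 [362. 197.]; A65 up50 11 [353. 217.]; 
A75 up70 -11 [351. 167.]; A75 up70 11 [342. 188.];
```

```bash
python3 - <<'E'
from h import *
from scipy.spatial.transform import Rotation as Rt
s=robot.get_state();R=Rt.from_euler("xyz",s["eef_rot"],degrees=True).as_matrix()
out=[]
for n,(x,y) in (("side",(225,150)),("top",(230,120))):
    b=np.ascontiguousarray(robot.snapshot(n)[y:y+90,x:x+66,::-1]);b=cv2.resize(b,None,fx=6,fy=6,interpolation=cv2.INTER_CUBIC)
    for yy,c in((42.5,(0,0,255)),(57,(255,0,0)),(-42.5,(0,255,0)),(-57,(255,0,255))):
        for dx in(-11,11):
            u=((proj(n,s["eef_pos"]+R@np.array([dx,yy,-13])/1e3)[0]-[x,y]+.5)*6).round().astype(int)
            cv2.circle(b,tuple(map(int,u)),3,c,-1)
    out.append(b)
cv2.imwrite("pics/ov.png",np.hstack(out))
E
```

```text
(no output)
```

View pics/ov.png

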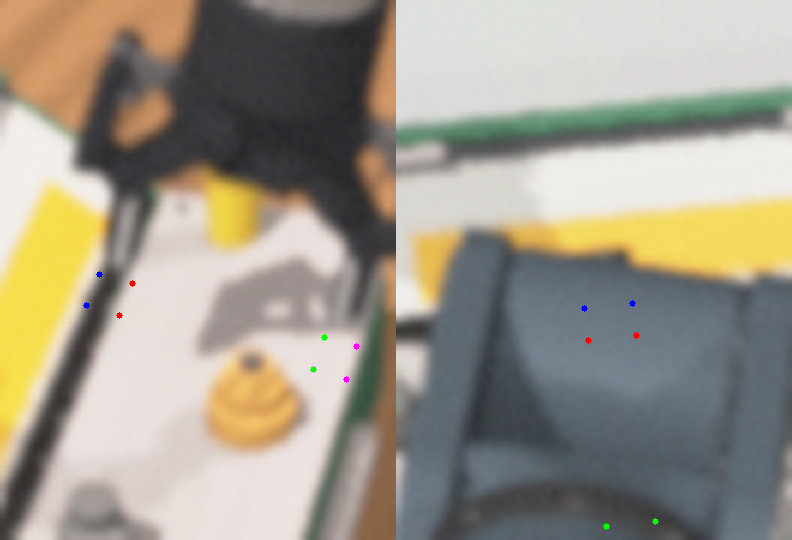

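The overlay puts the real B tip at about (345,317), against the model's (318,353), so the tips are some 10–15 mm higher than I modelled. I'll find the height by touching the shelf lightly.

```bash
python3 -m creep '[[0,0,-0.015,0,0,0,0.0854],[0,0,-0.015,0,0,0,0.0854],[0,0,-0.006,0,0,0,0.0854],[0,0,0,0,0,0,0.0854],[0,0,0,0,0,0,0.0854]]' >/dev/null; python3 st.py
python3 -m creep '[[0,0,-0.002,0,0,0,0.0854],[0,0,-0.002,0,0,0,0.0854],[0,0,0,0,0,0,0.0854]]'>/dev/null; python3 st.py
```

```text
t 2.9167 keeperTCP mm [-62.4  10.8   4.6] y [0.985 0.001 0.174] z [ 0.174 -0.    -0.985] w 0.08550393988657201 F [0.49 0.16 0.73] j [ -1.4  21.1 111.8   3.5  37.4 -14.9]
t 3.1667 keeperTCP mm [-62.8  10.9  -0.1] y [0.985 0.001 0.174] z [ 0.174  0.    -0.985] w 0.0853689340774675 F [ 0.3  -0.11 -0.15] j [ -1.4  21.5 112.    3.5  36.7 -14.9]
```

```bash
for i in 1 2; do python3 -m creep '[[0,0,-0.002,0,0,0,0.0854],[0,0,0,0,0,0,0.0854]]'>/dev/null; python3 st.py; done; python3 - <<'E'
from h import *
b=robot.snapshot("side")[150:250,220:325,::-1]
cv2.imwrite("pics/s2.png",cv2.resize(b,None,fx=6,fy=6,interpolation=cv2.INTER_CUBIC))
E
```

```text
t 3.3333 keeperTCP mm [-62.9  10.9  -2.4] y [0.985 0.001 0.173] z [ 0.173  0.    -0.985] w 0.08538630150070224 F [-0.58 -1.13 -0.12] j [ -1.4  21.7 112.1   3.6  36.4 -15. ]
t 3.5 keeperTCP mm [-63.   10.9  -4.6] y [0.985 0.001 0.173] z [ 0.173  0.    -0.985] w 0.08561974007274398 F [-0.82 -0.09 -0.29] j [ -1.4  22.  112.2   3.6  36.2 -15. ]
```

View pics/s2.png

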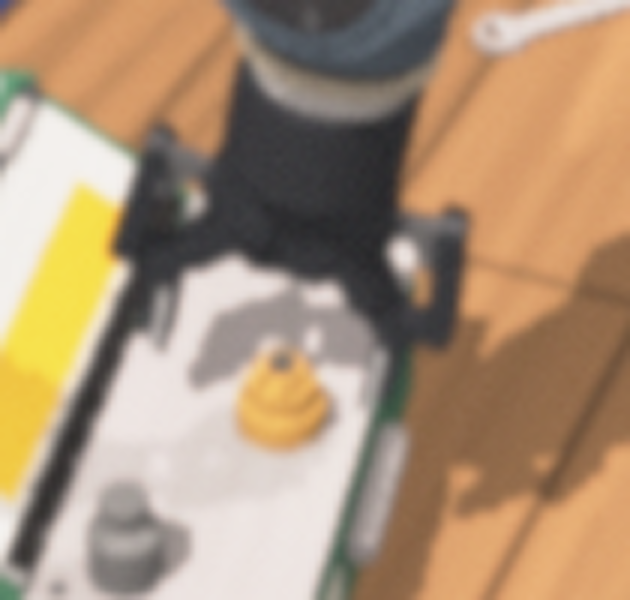

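B's tip is near crop (372,402) and A's near (157,345). The vent at (283,400) is undisturbed between them. Next I'll solve the tip heights from these pixels.

```bash
python3 - <<'E'
from h import *
q=np.load("q.npy")
for nm,c in(("B",(372,402)),("A",(157,345)),("Bknuckle",(440,345)),("Aknuckle",(120,255))):
  for y in(.0,.011,.022):
    t=(np.float64(c)+.5)/6-.5+[220,150]
    r=least_squares(lambda p:proj("side",K2W(q,[p[0],y,p[1]]))[0]-t,[-.05,.1]);print(nm,y,(r.x*1e3).round(1))
E
```

```text
B 0.0 [-115.1  110.8]
B 0.011 [-117.1  120.4]
B 0.022 [-119.1  130. ]
A 0.0 [-19.5 125.6]
A 0.011 [-22.6 135. ]
A 0.022 [-25.8 144.4]
Bknuckle 0.0 [-143.7  148. ]
Bknuckle 0.011 [-145.4  157.1]
Bknuckle 0.022 [-147.1  166.3]
Aknuckle 0.0 [ -4.7 172.4]
Aknuckle 0.011 [ -8.  181.3]
Aknuckle 0.022 [-11.4 190.2]
```

```bash
python3 -m creep '[[0.0069,0.0013,0,0,0,0,0.0854],[0,0,-0.002,0,0,0,0.0854],[0,0,0,0,0,0,0.0854]]'>/dev/null; python3 st.py; for i in 1 2 3; do python3 -m creep '[[0,0,-0.002,0,0,0,0.0854],[0,0,0,0,0,0,0.0854]]'>/dev/null; python3 st.py; done
```

```text
t 3.8 keeperTCP mm [-55.6  10.9  -6.6] y [0.985 0.001 0.174] z [ 0.174  0.    -0.985] w 0.08541711523067315 F [-0.86  0.04  0.91] j [ -1.2  22.8 111.2   3.5  36.3 -14.8]
t 3.9667 keeperTCP mm [-56.1  11.   -8.8] y [0.985 0.001 0.173] z [ 0.173  0.    -0.985] w 0.08539836250734233 F [-1.03 -0.72 -0.12] j [ -1.3  23.  111.3   3.5  36.  -14.8]
t 4.1333 keeperTCP mm [-56.1  10.9 -10.6] y [0.985 0.001 0.173] z [ 0.173  0.    -0.985] w 0.08532855854494349 F [-0.4   0.41 -0.11] j [ -1.3  23.2 111.4   3.6  35.7 -14.8]
t 4.3 keeperTCP mm [-56.1  10.9 -12.6] y [0.985 0.001 0.173] z [ 0.173  0.    -0.985] w 0.08519531904513934 F [-0.22 -0.54 -0.68] j [ -1.3  23.4 111.5   3.6  35.5 -14.8]
```

```bash
for i in 1 2 3 4; do python3 -m creep '[[0,0,-0.002,0,0,0,0.0854],[0,0,0,0,0,0,0.0854]]'>/dev/null; python3 st.py; done;  python3 - <<'E'
from h import *
b=robot.snapshot("side")[150:250,220:325,::-1]
cv2.imwrite("pics/s3.png",cv2.resize(b,None,fx=6,fy=6,interpolation=cv2.INTER_CUBIC))
E
```

```text
t 4.4667 keeperTCP mm [-56.   10.9 -14.6] y [0.985 0.001 0.173] z [ 0.173  0.    -0.985] w 0.08517241393600551 F [ 0.55 -0.38  0.45] j [ -1.3  23.6 111.5   3.6  35.2 -14.9]
t 4.6333 keeperTCP mm [-56.   10.9 -16.6] y [0.985 0.001 0.173] z [ 0.173  0.    -0.985] w 0.08543056544448811 F [ 0.02 -0.46 -0.69] j [ -1.3  23.8 111.6   3.6  34.9 -14.9]
t 4.8 keeperTCP mm [-56.   10.9 -18.6] y [0.985 0.001 0.173] z [ 0.173  0.    -0.985] w 0.0853861179121405 F [ 0.14 -0.51 -0.88] j [ -1.3  24.  111.7   3.7  34.7 -14.9]
t 4.9667 keeperTCP mm [-56.   10.9 -20.6] y [0.985 0.001 0.173] z [ 0.173  0.    -0.985] w 0.08528791346799673 F [ 0.09 -0.23 -0.12] j [ -1.3  24.2 111.7   3.7  34.4 -15. ]
```

View pics/s3.png

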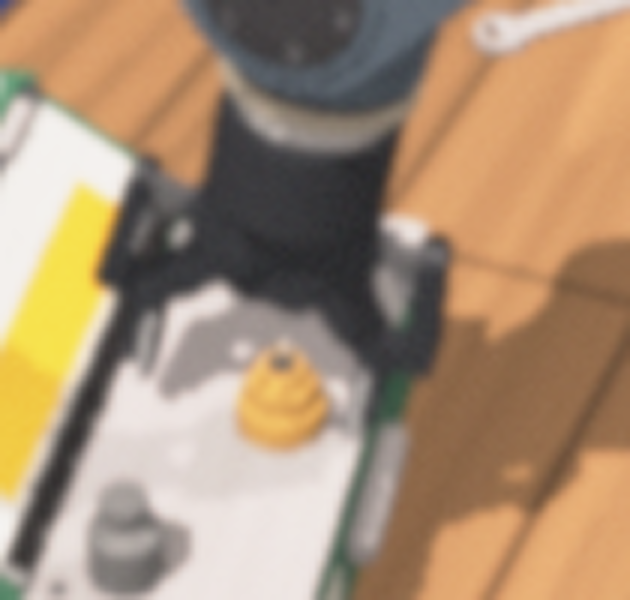

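B's tip is now at about (357,432), close to the shelf but not obviously touching. The vent has not moved. I'll work out where that tip is.

```bash
python3 - <<'E'
from h import *
q=np.load("q.npy")
for nm,c in(("B",(357,432)),("Bright",(372,428)),("Abot",(148,372)),("Bkn",(420,375)),("Akn",(105,285))):
  for y in(.0,.011,.022):
    t=(np.float64(c)+.5)/6-.5+[220,150]
    r=least_squares(lambda p:proj("side",K2W(q,[p[0],y,p[1]]))[0]-t,[-.05,.1]);print(nm,y,(r.x*1e3).round(1))
for p in ((-.11,.022,.1),(-.11,0,.1),(-.1,.022,.1),(-.1,0,.1),(-.114,.011,.1)): print(p,((proj("side",K2W(q,p))[0]-[220,150]+.5)*6-.5).round())
E
```

```text
B 0.0 [-108.7   92.4]
B 0.011 [-110.8  102.2]
B 0.022 [-112.9  112. ]
Bright 0.0 [-115.4   95.9]
Bright 0.011 [-117.4  105.7]
Bright 0.022 [-119.4  115.5]
Abot 0.0 [-14.9 109.4]
Abot 0.011 [-18.1 119. ]
Abot 0.022 [-21.3 128.6]
Bkn 0.0 [-135.6  129.9]
Bkn 0.011 [-137.4  139.3]
Bkn 0.022 [-139.2  148.6]
Akn 0.0 [  2.7 154.9]
Akn 0.011 [ -0.8 164. ]
Akn 0.022 [ -4.2 173.1]
(-0.11, 0.022, 0.1) [350. 452.]
(-0.11, 0, 0.1) [360. 419.]
(-0.1, 0.022, 0.1) [327. 449.]
(-0.1, 0, 0.1) [338. 416.]
(-0.114, 0.011, 0.1) [364. 437.]
```

```bash
python3 -m creep '[[0.0039,0.0008,0,0,0,0,0.0854],[0,0,-0.002,0,0,0,0.0854],[0,0,0,0,0,0,0.0854]]'>/dev/null; python3 st.py; for i in 1 2 3 4; do python3 -m creep '[[0,0,-0.0015,0,0,0,0.0854],[0,0,0,0,0,0,0.0854]]'>/dev/null; python3 st.py; done
```

```text
t 5.2667 keeperTCP mm [-51.7  11.  -22.5] y [0.985 0.001 0.174] z [ 0.174  0.    -0.985] w 0.08549772874646613 F [-0.48 -0.06 -1.24] j [ -1.1  24.7 111.2   3.7  34.4 -14.8]
t 5.4333 keeperTCP mm [-52.   11.  -24.1] y [0.985 0.001 0.173] z [ 0.173  0.    -0.985] w 0.0851618464091514 F [-0.33 -0.77  0.04] j [ -1.2  24.9 111.3   3.7  34.2 -14.9]
t 5.6 keeperTCP mm [-51.8  11.  -25. ] y [0.985 0.001 0.174] z [ 0.174  0.    -0.985] w 0.08579949077824328 F [-2.63  0.61  6.7 ] j [ -1.1  25.  111.3   3.7  34.  -14.9]
t 5.7667 keeperTCP mm [-51.7  11.  -25.3] y [0.985 0.001 0.174] z [ 0.174  0.    -0.985] w 0.08511219751617875 F [-7.75  1.03 24.9 ] j [ -1.1  25.  111.3   3.7  34.  -14.9]
t 5.9333 keeperTCP mm [-51.6  10.9 -25.5] y [0.985 0.001 0.174] z [ 0.174  0.    -0.985] w 0.08578070869488866 F [-15.23   2.07  46.07] j [ -1.2  25.  111.3   3.7  33.9 -14.9]
```

Contact came at about P_z = -24.7. I'll back off 4 mm and look closely to confirm it was the B tip on the shelf and not the palm on the vent.

```bash
python3 -m creep '[[0,0,0.004,0,0,0,0.0854],[0,0,0.003,0,0,0,0.0854],[0,0,0,0,0,0,0.0854]]'>/dev/null; python3 st.py; python3 - <<'E'
from h import *
b=np.mean([robot.snapshot("side")[185:238,230:300,::-1].astype(float) for _ in range(6)],0)
g=cv2.GaussianBlur(b,(0,0),1.2);b=np.clip(b+1.5*(b-g),0,255).astype(np.uint8)
cv2.imwrite("pics/s4.png",cv2.resize(b,None,fx=11,fy=11,interpolation=cv2.INTER_CUBIC))
E
```

```text
t 6.1833 keeperTCP mm [-51.6  10.9 -20.8] y [0.985 0.001 0.175] z [ 0.175 -0.    -0.985] w 0.0854957756603115 F [ 0.48  0.28 -0.66] j [ -1.2  24.5 111.2   3.6  34.5 -14.8]
```

View pics/s4.png

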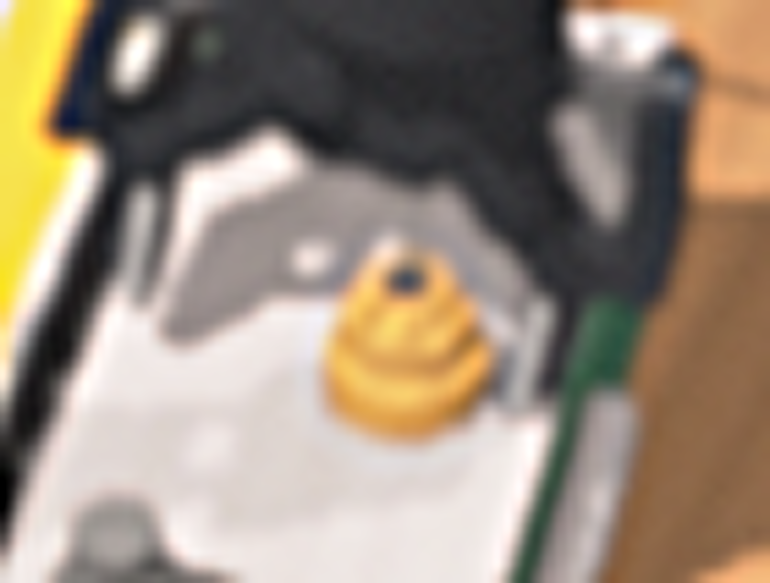

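The sharpened crop shows B's tip at (515,405) beside the cap and just above the shelf. The palm, around (420,180), is well clear of the vent top at (405,280), so the contact was tip on shelf. Now I'll advance along keeper x: finger A opens the flap first while B follows the vent.

```bash
python3 -m creep '[[0,0,0.002,0,0,0,0.0854],[0.0049,0.0009,0,0,0,0,0.0854],[0.0049,0.0009,0,0,0,0,0.0854],[0.0049,0.0009,0,0,0,0,0.0854],[0.0049,0.0009,0,0,0,0,0.0854],[0.0049,0.0009,0,0,0,0,0.0854],[0.0049,0.001,0,0,0,0,0.0854],[0.0049,0.001,0,0,0,0,0.0854],[0,0,0,0,0,0,0.0854]]'>/dev/null; python3 st.py;python3 -m creep '[[0.0049,0.0009,0,0,0,0,0.0854],[0.0049,0.0009,0,0,0,0,0.0854],[0.0049,0.001,0,0,0,0,0.0854],[0,0,0,0,0,0,0.0854]]'>/dev/null; python3 st.py
```

```text
t 7.2333 keeperTCP mm [-15.9  10.9 -19.2] y [0.985 0.001 0.174] z [ 0.174 -0.    -0.985] w 0.08525742532095766 F [ 0.93 -0.19  0.13] j [ -0.3  27.3 105.9   3.2  36.9 -13.6]
t 7.5667 keeperTCP mm [ -1.2  10.9 -19.3] y [0.985 0.001 0.174] z [ 0.174  0.    -0.985] w 0.0856081185403832 F [-0.95  0.37  1.85] j [ -0.   28.6 103.7   3.1  37.9 -13.1]
```

```bash
cat > yel.py <<'E'
from h import *
a=cv2.imread("pics/side0.png");b=robot.snapshot("side")[:,:,::-1]
for im in(a,b):
    h=cv2.cvtColor(np.ascontiguousarray(im),cv2.COLOR_BGR2HSV)
    m=(cv2.inRange(h,(20,120,120),(32,255,255))>0);m[:,:200]=0;m[:,252:]=0;m[:175]=0;m[245:]=0
    y,x=np.nonzero(m);print("yellow",m.sum(),x.mean().round(1),y.mean().round(1),x.max(),y.max())
    h2=(cv2.inRange(h,(8,120,110),(20,255,255))>0);h2[:,:235]=0;h2[:,285:]=0;h2[:185]=0;h2[235:]=0
    y,x=np.nonzero(h2);print("brass",h2.sum(),np.median(x),np.median(y))
E
python3 yel.py
```

```text
yellow 584 226.5 206.5 241 231
brass 145 266.0 217.0
yellow 366 223.2 215.1 247 232
brass 159 248.0 214.0
```

```bash
python3 -m creep '[[0.0039,0.0007,0,0,0,0,0.0854],[0.0039,0.0008,0,0,0,0,0.0854],[0.0039,0.0008,0,0,0,0,0.0854],[0,0,0,0,0,0,0.0854]]'>/dev/null; python3 st.py;python3 -m creep '[[0.0029,0.0006,0,0,0,0,0.0854],[0,0,0,0,0,0,0.0854]]'>/dev/null; python3 st.py; python3 yel.py;python3 - <<'E'
from h import *
b=np.mean([robot.snapshot("side")[150:245,190:310,::-1].astype(float) for _ in range(6)],0)
g=cv2.GaussianBlur(b,(0,0),1.2);b=np.clip(b+1.2*(b-g),0,255).astype(np.uint8)
cv2.imwrite("pics/s5.png",cv2.resize(b,None,fx=6,fy=6,interpolation=cv2.INTER_CUBIC))
E
```

```text
t 7.95 keeperTCP mm [ 10.3  11.  -19.4] y [0.985 0.001 0.173] z [ 0.173  0.    -0.985] w 0.08536971762866445 F [-2.51 -0.49  0.97] j [  0.2  29.6 102.    2.9  38.7 -12.8]
t 8.1167 keeperTCP mm [ 12.9  11.1 -19.5] y [0.985 0.001 0.173] z [ 0.173  0.    -0.985] w 0.08534535761051938 F [-3.73  0.5   0.52] j [  0.3  29.8 101.6   2.9  38.9 -12.7]
yellow 584 226.5 206.5 241 231
brass 145 266.0 217.0
yellow 391 221.0 214.9 243 236
brass 166 243.0 214.0
```

View pics/s5.png

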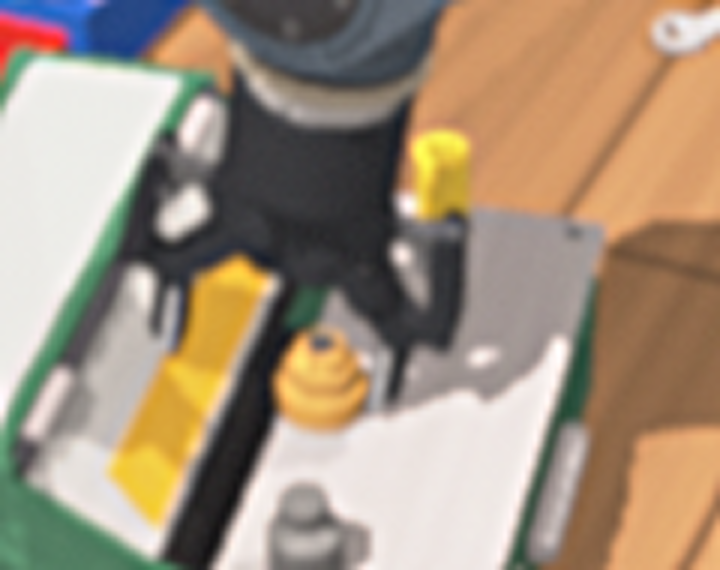

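The picture shows the flap well open, held by finger A at (170,310). The vent at (320,375) is still on the shelf at the sill with B behind it at (385,380), and the elbow clears the hood. Now I'll close the fingers while advancing at the same rate, so A stays put and B slides the vent over.

```bash
python3 -m creep '[[0.003,0.0005,0,0,0,0,0.0854],[0.0015,0.0003,0.0008,0,0,0,0.0826],[0.0015,0.0003,0.0008,0,0,0,0.0798],[0.0015,0.0003,0.0008,0,0,0,0.077],[0,0,0,0,0,0,0.077]]'>/dev/null; python3 st.py;python3 yel.py|tail -2
```

```text
t 8.8833 keeperTCP mm [ 20.7  10.9 -16.7] y [0.985 0.001 0.174] z [ 0.174  0.    -0.985] w 0.07688585576212477 F [-3.36  0.29  1.44] j [  0.4  30.2 100.3   2.8  39.7 -12.4]
yellow 340 218.8 214.6 235 237
brass 131 239.0 213.0
```

```bash
python3 -m creep '[[0.0015,0.0003,0.0008,0,0,0,0.0742],[0.0015,0.0003,0.0008,0,0,0,0.0714],[0.0015,0.0003,0.0008,0,0,0,0.0686],[0,0,0,0,0,0,0.0686]]'>/dev/null; python3 st.py;python3 yel.py|tail -2;python3 -m creep '[[0.0015,0.0003,0.0008,0,0,0,0.0658],[0.0015,0.0003,0.0008,0,0,0,0.063],[0,0,0,0,0,0,0.063]]'>/dev/null; python3 st.py;python3 yel.py|tail -2
```

```text
t 9.2667 keeperTCP mm [ 25.2  11.  -14.5] y [0.985 0.001 0.173] z [ 0.173  0.    -0.985] w 0.0684876253868645 F [-0.31 -0.5  -0.57] j [  0.5  30.4  99.6   2.8  40.3 -12.3]
yellow 389 220.1 215.2 234 237
brass 14 235.0 214.0
t 9.5667 keeperTCP mm [ 28.1  11.1 -12.9] y [0.985 0.001 0.173] z [ 0.173  0.    -0.985] w 0.06304392690281434 F [-4.51 -0.12  1.62] j [  0.6  30.5  99.    2.7  40.7 -12.2]
yellow 340 218.7 215.1 230 237
brass 1 267.0 189.0
```

The vent has gone over the sill. Now I'll retreat straight back, then up.

```bash
python3 -m creep '[[-0.0049,-0.0009,0,0,0,0,0.063],[-0.0069,-0.0013,0,0,0,0,0.063],[-0.0069,-0.0013,0,0,0,0,0.063],[-0.0069,-0.0013,0,0,0,0,0.063],[-0.0069,-0.0013,0,0,0,0,0.063],[-0.0069,-0.0013,0,0,0,0,0.063],[-0.0069,-0.0013,0,0,0,0,0.063],[-0.0069,-0.0013,0.001,0,0,0,0.063],[-0.0069,-0.0013,0.002,0,0,0,0.063],[-0.0098,-0.0019,0.002,0,0,0,0.063],[-0.0098,-0.0019,0.002,0,0,0,0.063],[0,0,0,0,0,0,0.063]]'>/dev/null; python3 st.py; python3 -m creep '[[0,0,0.02,0,0,0,0.063],[0,0,0.03,0,0,0,0.063],[0,0,0.03,0,0,0,0.063],[0,0,0.03,0,0,0,0.063],[-0.02,0,0.03,0,0,0,0.063],[-0.03,0,0.03,0,0,0,0.063],[-0.03,0,0.02,0,0,0,0.063],[-0.03,0,0,0,0,0,0.063],[-0.03,0,0,0,0,0,0.063],[0,0,0,0,0,0,0.063],[0,0,0,0,0,0,0.063]]'>/dev/null; python3 st.py; python3 yel.py
python3 - <<'E'
from h import *
for n,(x0,y0,x1,y1) in (("side",(150,150,305,285)),("top",(200,95,340,230))):
    a=cv2.imread(f"pics/{n}0.png");b=robot.snapshot(n)[:,:,::-1];cv2.imwrite(f"pics/{n}_end.png",b)
    d=np.abs(cv2.GaussianBlur(a,(0,0),1).astype(int)-cv2.GaussianBlur(b,(0,0),1)).max(2)[y0:y1,x0:x1]>40
    k,_,st,ct=cv2.connectedComponentsWithStats(d.astype(np.uint8))
    print(n,[(s[4],(c+[x0,y0]).round().tolist()) for s,c in zip(st[1:],ct[1:]) if s[4]>5])
E
```

```text
t 10.6167 keeperTCP mm [-54.8  11.3  -5.7] y [0.985 0.001 0.173] z [ 0.173  0.    -0.985] w 0.06330580777667806 F [-0.63  0.7   0.16] j [ -1.2  22.8 111.    3.5  36.5 -14.6]
t 11.5333 keeperTCP mm [-190.4   37.4  184.2] y [0.984 0.001 0.176] z [ 0.176 -0.    -0.984] w 0.06341875506581982 F [-0.25  0.03  0.25] j [ -1.6  -7.7 116.1   2.4  61.8 -13.4]
yellow 584 226.5 206.5 241 231
brass 145 266.0 217.0
yellow 580 226.6 206.6 241 231
brass 0 nan nan
side [(np.int32(50), [300.0, 153.0]), (np.int32(246), [267.0, 217.0])]
top [(np.int32(1537), [253.0, 215.0]), (np.int32(77), [275.0, 217.0])]
  return _methods._mean(a, axis=axis, dtype=dtype,
  ret = ret.dtype.type(ret / rcount)
```

The side-view comparison shows the flap shut exactly as before (yellow 580 px at the same centroid). On the shelf only the vent is gone, and the weight and tube are unchanged.

```bash
python3 -c "
from cell import robot
print(robot.finish_job())"
```

```text
the job is handed in; nothing more can be done
None
```

I handed the job in at about 11.5 s: finger A held the flap open while finger B slid the vent over the sill into the keeper; the flap then sprang shut, and the side camera shows the tube and weight unmoved, though I didn't re-check the cover and other bench items, and the only hard contact was about 49 N at the wrist when a fingertip touched the shelf to find its height.

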